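# Tip spent cells down the sorting chute into the deep bin

## Task

The cells in the scoop are spent and belong in the deep bin: swing the flap of the sorting chute fully over to its stop so that the lane to the deep bin is open and the lane to the shallow tray is shut, then pick up the scoop and tip all six cells into the top of the chute so they slide down into the deep bin. Put the empty scoop back down flat on the bench, leave the flap as you set it, and do not disturb the tape, the mouse or the charger.

Things in the scene. Friction and masses are not known exactly. Their poses are not given: they have to be found in the camera images.
- chute: bench sorting chute, fixed: grey plastic Y-shaped trough, open on top, on an aluminium stand, sloping down towards its own -y at 34 degrees. Frame: z up, x across the slope, y horizontal and pointing uphill; origin on the bench top straight below the flap's pivot. All walls are 42 mm high, square to the slope, and 4 mm thick, but the 32 mm high end wall at the top
- pivot (a point): point on the trough floor at the flap's pivot, 106 mm above the bench; axes as chute. Below it the trough forks round a wedge into two lanes, one on the +x, one on the -x side, about 75 to 82 mm wide, that end 90 mm down the slope, where the floor is 56 mm above the bench
- feed (a point): on the middle line of the trough floor, 150 mm up the slope from the pivot, 190 mm above the bench; its axes lie in the slope: x across, y uphill along the floor, z square to the floor. The feed, 100 mm wide inside, reaches along the slope from 65 mm below this point to the end wall 63 mm above it (floor there 226 mm above the bench)
- flap (a joint): diverter flap, a black upright blade 90 mm long, 7 mm thick, 40 mm high, pivoted at the fork about the floor's normal, pointing uphill. Radians: 0 = mid trough; positive = free end towards the chute's -x side, so things slide to the +x lane; negative the reverse. Stops at +0.55 and -0.55, its end then near the wall. Stiff hinge (0.15 N m, 3 N at the grip), stays where left; starts in between
- flap_grip (a point): centre of the flap's grip: a tab 12 mm thick, 40 mm long, 48 mm tall, standing square to the sloping floor (40 to 88 mm above it), so tilted 34 degrees from vertical to the downhill side, above the trough walls. 58 mm from the pivot axis, 66 mm above the floor. Axes turn with the flap: y along the blade from pivot to free end, z along the tab square to the floor, x across its thickness
- deep_bin: deep grey stacking bin, 118 mm wide (x), 180 mm long (y), 90 mm high, its walls cut down to a 36 mm low front on the +y side; walls 4 mm. Fixed below one of the two lane ends (either one, it differs from run to run), its front against the chute. Origin at the centre of its underside, axes parallel to the chute's
- shallow_tray: shallow grey tray of the same plan, 118 by 180 mm, but only 38 mm high, fixed at the other lane end. Origin at the centre of its underside
- scoop: white plastic hand scoop standing flat on the bench, the six cells in it: pan 90 mm wide (x), 150 mm long (y), floor 3 mm, back wall at +y 55 mm high, side walls falling to 18 mm at the open mouth at -y. A handle bar runs above its middle line, on a post at the back (to y = +85 mm). 0.16 kg empty, 0.41 kg full. Origin: centre of the pan's underside
- scoop_grip (a point): point on the centre line of the handle bar, 80 mm straight above the origin of scoop; axes as scoop. The bar is 18 by 18 mm in section and runs along y from 35 mm before (-y) to 85 mm behind this point; the centre of mass lies 11 mm behind this point with the cells in, 25 mm behind it empty
- scoop_mouth (a point): middle of the mouth's lower edge, y = -75 mm, 3 mm above the scoop's underside; axes as scoop
- cell0: battery cell, a smooth slippery cylinder 65 mm long, 18 mm diameter, about 42 g, dark sleeve with steel ends; origin at its centre, y along its axis. Starts lying loose lengthwise in the scoop
- cell1: battery cell, a smooth slippery cylinder 65 mm long, 18 mm diameter, about 42 g, dark sleeve with steel ends; origin at its centre, y along its axis. Starts lying loose lengthwise in the scoop
- cell2: battery cell, a smooth slippery cylinder 65 mm long, 18 mm diameter, about 42 g, dark sleeve with steel ends; origin at its centre, y along its axis. Starts lying loose lengthwise in the scoop
- cell3: battery cell, a smooth slippery cylinder 65 mm long, 18 mm diameter, about 42 g, dark sleeve with steel ends; origin at its centre, y along its axis. Starts lying loose lengthwise in the scoop
- cell4: battery cell, a smooth slippery cylinder 65 mm long, 18 mm diameter, about 42 g, dark sleeve with steel ends; origin at its centre, y along its axis. Starts lying loose lengthwise in the scoop
- cell5: battery cell, a smooth slippery cylinder 65 mm long, 18 mm diameter, about 42 g, dark sleeve with steel ends; origin at its centre, y along its axis. Starts lying loose lengthwise in the scoop
- tape: roll of tape lying flat, 84 mm diameter, 25 mm high; origin at the centre of its underside. Not to be disturbed
- mouse: black computer mouse, 116 by 62 by 34 mm; origin at the centre of its underside. Not to be disturbed
- charger: black cell charger, 75 by 140 by 34 mm (48 mm over the cells in it); origin at the centre of its underside. Not to be disturbed
Not all that is in view belongs to the job. Leave any blue look-alike of the cell4 alone.

How it is judged:
By the outcome, as a careful person would: the job done as asked, in the order asked, and still so for the second after the job is handed in, with the robot touching nothing.
It also fails if it takes over 72 s, if anything falls off the work surface, if the arm or the gripper's body presses on something with over 40 N, if the wrist force passes 120 N, or if a joint passes its speed limit or range.

## Robot

A 7-joint arm with a two-finger parallel gripper is mounted at the origin on the work surface. World frame = base frame: x ahead of the robot, y to its left, z up, the work surface at z = 0. Lengths are in m, angles in rad, forces in N, time in s.
With the tool pointing down it reaches from about 0.35 to 0.9 m from the base axis. Payload 19.9 kg.
Tool frame: the origin (TCP) lies at the very end of the fingers, on their centre line; the grasp point (between the pads) lies 19 mm behind it; x points along the fingers, y is the direction in which the jaws open and shut, and the axes are right-handed (so a half turn about x gives the same grasp; the last joint's range is limited). The gripper opens to 85 mm and grips with 20 to 120 N. Pads are 22 mm wide; open, the fingers measure 114 mm over their backs; the gripper's body (76 mm by 85 mm) begins 54 mm behind the grasp point. The pads swing forward as they close: fully open they stand 13 mm farther back than shut.
Start: joints at [-1.347, 0.417, -0.01, 1.614, 0.005, 1.111, -0.053], TCP at [0.164, 0.603, 0.231] pointing down, gripper open.
Joint ranges: [-2.81, 2.81], [-0.39, 2.02], [-1.27, 1.25], [0.06, 2.57], [-1.19, 4.33], [0.19, 2], [-2.82, 2.82]. Speed limits (rad/s): [1.89, 1.89, 2.39, 2.39, 3.01, 3.01, 3.01].

## Interface

Orientations are given as a unit quaternion [x, y, z, w].
In Python, from cell import manip, cams gives the robot as it stands. The module is installed in compiled form; this text tells all that it offers.
- The arm moves only by the tool carry_out, never from a script. Its argument "rows" is a list of rows, each an object with "hand": the finger opening in mm, from 0 to 85.4; "travel": the shift along the tool's x, y, z as a fraction of full scale, a list of three; "rotation": the turn, a rotation vector about the tool's x, y, z as a fraction of full scale, a list of three. A call has 1 to 20 rows; each row is the pose to reach, as a shift and turn from the pose measured when the call began, along the tool's axes at that moment; what a row does not reach only later rows make up. Full scale, the value 1, is 20 cm for a shift and 2 rad for a turn. A row lasts 1/12 s, in which the tool goes at most 41.7 mm and 7.16 degrees, less where a joint would pass 70% of its speed; a pose out of reach is approached as far as the arm can. A call with a number of a shift or a turn outside -1 to 1 is refused whole. A call with a gripper value outside its range is refused whole. The fingers move at their own pace and stop on an object; "newtons" is the grip in N (left out, the last holds). Time passes only in rows, so rows that repeat a pose let the fingers close. It gives the time, the measured TCP pose, the force and the opening at its end, in the units of the state.
- manip.sense(): the state, without advancing time (a new reading comes with each control period).
- cams.camera(name): name is "scene" or "top" or "wrist"; returns a dict with "image" (400x640x3 uint8, red, green, blue), "z_map" (400x640 float32, m along the optical axis (not along the pixel's ray), 0 where there is no reading), "intrinsics" (3x3 intrinsics, pixels), "extrinsics" (4x4, takes a point from camera to world coordinates). Camera axes: x right, y up, looking along -z (the intrinsics and any distortion apply to the point x, -y, -z); pixel columns grow to the right and rows downward; lengths in m; the calibration is good to about 2 mm. A picture is of the moment at which its call begins.
- manip.hand_in(): hands the job in, once; it reports no verdict.
The state is a dict: "t": time; "joint_positions": joint angles; "qd": joint speeds; "joint_efforts": joint torques, N m; "tool_pos": TCP position; "ee_rot": TCP orientation; "ft_force": force on the tool from outside, world axes, zero at the start; "ft_torque": the same for the moment, N m; "width": finger opening in m.
Only numpy, scipy, OpenCV 4.12 (cv2) and the standard library are available. Lean on these libraries where they do the work, as an engineer would, in place of code of your own. Each camera call takes 0.05 s, during which the arm holds its last target. There are 200 camera calls.

## Working session

There is one attempt and no reset: what is moved stays moved. The work goes in short steps, Python scripts to look and compute and a tool call to move; the robot and the scene stay as the last step left them, time stands still between calls to the robot, and variables do not carry over. Pictures are saved under pics/ and viewed, about 8 in all and at most 12, crops included, and the job is handed in when it is done.

Besides the shell and the picture viewer there is one more tool, called in YAML: its name, and indented under it one key for each argument. carry_out: Moves the arm, as the interface text tells. Shift numbers are shares of 20 cm and turn numbers shares of 2 rad, none past 1 either way. Its arguments: {"type":"object","properties":{"rows":{"type":"array","items":{"type":"object","properties":{"hand":{"type":"number"},"travel":{"type":"array","items":{"type":"number"}},"rotation":{"type":"array","items":{"type":"number"}}}}},"newtons":{"type":"number"}},"required":["rows"]}

```bash
mkdir -p pics
cat > h.py <<'E'
import numpy as np, cv2
from cell import manip, cams
from scipy.spatial.transform import Rotation as R
def snap(n,name):
    c=cams.camera(n); cv2.imwrite(f'pics/{name}.png',c['image'][:,:,::-1]); np.savez(f'pics/{name}.npz',**c); return c
def cloud(c):
    K=np.array(c['intrinsics']);T=np.array(c['extrinsics']);z=c['z_map']
    v,u=np.mgrid[:z.shape[0],:z.shape[1]]
    p=np.stack([(u-K[0,2])/K[0,0]*z,-(v-K[1,2])/K[1,1]*z,-z],-1)
    return p@T[:3,:3].T+T[:3,3]
def load(name): return dict(np.load(f'pics/{name}.npz'))
E
python3 - <<'E'
from h import *
for n in('scene','top'):
    c=snap(n,n+'0'); print(n,c['intrinsics'],c['extrinsics'])
print(manip.sense())
a=np.vstack([cv2.imread('pics/scene0.png'),cv2.imread('pics/top0.png')])
E
```

```text
scene [[504.8604797    0.         317.57997968]
 [  0.         504.8604797  191.29561222]
 [  0.           0.           1.        ]] [[ 0.9996255  -0.00201406 -0.02729123  0.5347627 ]
 [-0.01811268  0.69888033 -0.71500924 -1.1674123 ]
 [ 0.02051337  0.71523579  0.69858211  1.22196959]
 [ 0.          0.          0.          1.        ]]
top [[377.3087851    0.         322.48372031]
 [  0.         377.3087851  196.37693037]
 [  0.           0.           1.        ]] [[-0.01568611  0.98410697 -0.17688249  0.42039435]
 [-0.99984036 -0.01695191 -0.0056472  -0.05799759]
 [-0.00855594  0.17676567  0.98421578  1.09936918]
 [ 0.          0.          0.          1.        ]]
{'t': 0.1, 'joint_positions': array([-1.34651142,  0.41796289, -0.01029945,  1.61413143,  0.00470526,
        1.11071014, -0.0530151 ]), 'qd': array([ 0.00126816, -0.00161441, -0.00178931, -0.00074998,  0.00055855,
       -0.00077324, -0.00059787]), 'joint_efforts': array([ 2.32937455e-03, -8.65826154e+01,  6.80426862e-01, -4.35634947e+01,
        1.91555457e-02,  4.81957992e-03,  1.06180139e-04]), 'tool_pos': array([0.16409321, 0.60273321, 0.23068518]), 'ee_rot': array([ 0.09327604,  0.70089345, -0.09411511,  0.7008497 ]), 'ft_force': array([-0.01722224,  0.03598568,  0.12237584]), 'ft_torque': array([ 0.02415282,  0.01203256, -0.00157223]), 'width': 0.08560375721232082}
```

View pics/scene0.png

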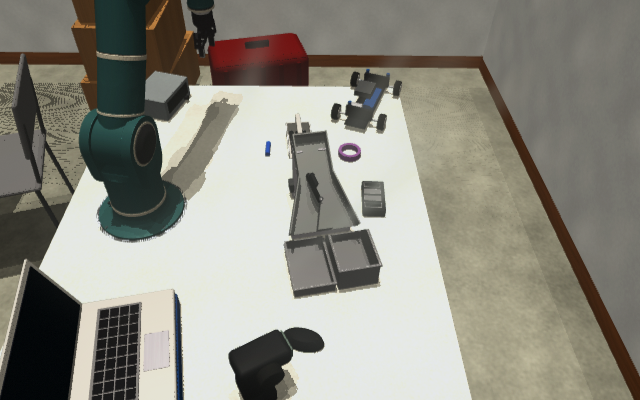

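View pics/top0.png

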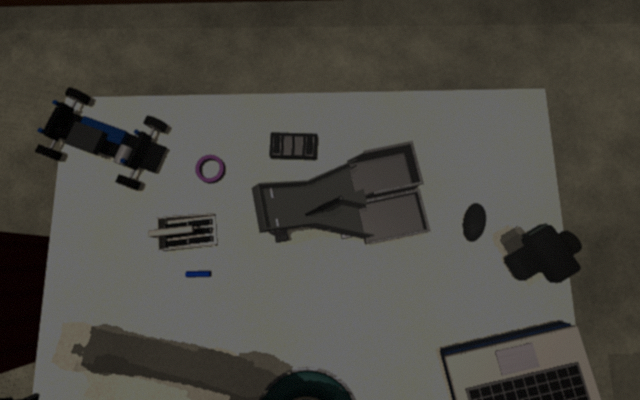

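Run:
```python
from h import *
im=cv2.imread('pics/top0.png')[130:260,140:440]
im=cv2.convertScaleAbs(im,alpha=1.8,beta=10)
cv2.imwrite('pics/crop1.png',cv2.resize(im,None,fx=2.66,fy=2.66,interpolation=cv2.INTER_CUBIC))
c=load('top0');P=cloud(c)
for n,u,v in [('binup',387,168),('binlow',397,215),('tape',210,158),('mouse',474,222),('charger',294,147),('handleL',153,232),('handleR',190,230),('cellblue',198,274),('feed',280,207),('bench',240,300)]:
    print(n,P[v,u].round(3))
# rims of the bins
for (u0,u1,v0,v1) in [(345,435,135,195),(345,435,190,250),(250,290,180,250)]:
    Q=P[v0:v1,u0:u1].reshape(-1,3); print(np.percentile(Q[:,2],[50,90,99]).round(3))
```

```text
binup [ 0.7   -0.246  0.005]
binlow [ 0.558 -0.268  0.006]
tape [0.735 0.279 0.024]
mouse [ 0.531 -0.479  0.033]
charger [0.761 0.029 0.035]
handleL [0.513 0.405 0.087]
handleR [0.516 0.305 0.088]
cellblue [0.399 0.302 0.018]
feed [0.559 0.051 0.191]
bench [ 0.324  0.186 -0.002]
[0.003 0.085 0.103]
[0.004 0.081 0.127]
[0.187 0.243 0.257]
```

View pics/crop1.png

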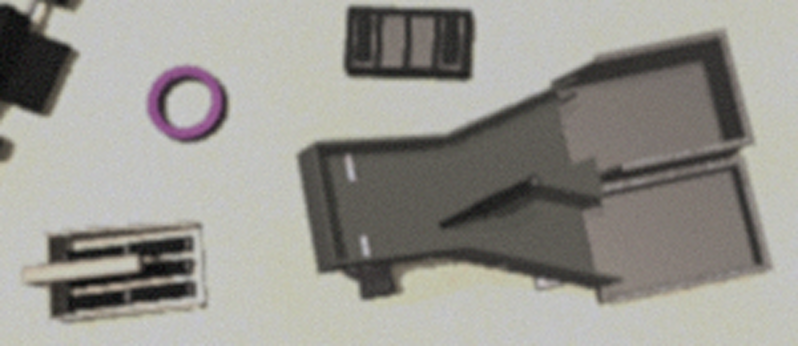

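```bash
cat >> h.py <<'E'
def fit_chute(P):
    # feed floor region
    Q=P[190:222,275:308].reshape(-1,3); Q=Q[(Q[:,2]>.1)&(Q[:,2]<.24)]
    for _ in range(5):
        A=np.c_[Q[:,:2],np.ones(len(Q))]; s=np.linalg.lstsq(A,Q[:,2],rcond=None)[0]; r=Q[:,2]-A@s; Q=Q[abs(r)<max(.003,2*r.std())] if abs(r).max()>.004 else Q
    return s,len(Q),r.std()
E
python3 - <<'E'
from h import *
P=cloud(load('top0'))
s,n,sd=fit_chute(P); g=s[:2]; print(s,n,sd,'slope deg',np.degrees(np.arctan(np.hypot(*g))))
up=g/np.hypot(*g); yaw=np.arctan2(-up[0],up[1]); print('yaw',yaw)
xd=np.array([np.cos(yaw),np.sin(yaw)])
# wall tops: height square to plane
t=np.hypot(*g);cs=1/np.hypot(1,t)
h=(P[...,2]-(P[...,:2]@g+s[2]))*cs
al=P[...,:2]@up; la=P[...,:2]@xd
z0=(.106-s[2])/t
print('pivot along',z0)
m=(h>.036)&(h<.046)&(P[...,2]>.16)&(P[...,2]<.28)&(abs(P[...,0]-.56)<.12)&(abs(P[...,1]-.03)<.15)
L=la[m]; H=(al[m]-z0); print(np.histogram(L,bins=30))
ms=m&(al-z0>.08)&(al-z0<.16); L=la[ms]; lo=L[L<np.median(la[m].mean())]; mid=(L.min()+L.max())/2
lo=np.median(L[L<mid]);hi=np.median(L[L>mid]);print(lo,hi,hi-lo)
c=(lo+hi)/2; print('pivot xy',c*xd+z0*up)
# flap: above plane 30-95mm
piv=c*xd+z0*up
mf=(h>.05)&(h<.095)&(np.hypot(P[...,0]-piv[0],P[...,1]-piv[1])<.13)
F=P[mf]; print(len(F)); 
X=(F[:,:2]-piv)@xd; Y=(F[:,:2]-piv)@up
print(np.c_[X,Y,F[:,2],h[mf]][::max(1,len(F)//25)].round(3))
# scoop handle
m=(P[...,2]>.08)&(P[...,2]<.1)&(abs(P[...,0]-.513)<.04)&(abs(P[...,1]-.35)<.09)
Hh=P[m]; print('handle',len(Hh),Hh.mean(0)); l=cv2.fitLine(Hh[:,:2].astype(np.float32),cv2.DIST_HUBER,0,.01,.01).ravel();print(l, Hh.min(0),Hh.max(0))
m=(P[...,2]>.01)&(P[...,2]<.1)&(abs(P[...,0]-.513)<.09)&(abs(P[...,1]-.33)<.13)
print(cv2.minAreaRect(P[m][:,:2].astype(np.float32)))
m=(P[...,2]>.008)&(P[...,2]<.07)&(abs(P[...,0]-.513)<.09)&(abs(P[...,1]-.33)<.13)
print(cv2.minAreaRect(P[m][:,:2].astype(np.float32)), P[m].min(0),P[m].max(0))
for nm,x0,y0 in(('up',.7,-.246),('low',.558,-.268)):
    m=(np.hypot(P[...,0]-x0,P[...,1]-y0)<.115)&(P[...,2]>.02); 
    q=P[m]; print(nm, np.histogram(q[:,2],bins=np.arange(.02,.13,.01))[0])
E
```

```text
[-0.13259299  0.66473936  0.23002784] 972 0.0014799717106952677 slope deg 34.13076550346051
yaw 0.19688217913759543
pivot along -0.1829766362293957
(array([ 12,  11,  13,  81,  29,   0,   0,   0,   0,  11,   7,   2,   0,
         0,   0,   0,   0,   0,   0,   0,   0,   0,   0,   0,   0,   0,
       107,  20,   7,   8]), array([0.48806566, 0.4926164 , 0.49716715, 0.50171789, 0.50626864,
       0.51081938, 0.51537012, 0.51992087, 0.52447161, 0.52902235,
       0.5335731 , 0.53812384, 0.54267459, 0.54722533, 0.55177607,
       0.55632682, 0.56087756, 0.56542831, 0.56997905, 0.57452979,
       0.57908054, 0.58363128, 0.58818203, 0.59273277, 0.59728351,
       0.60183426, 0.606385  , 0.61093574, 0.61548649, 0.62003723,
       0.62458798]))
0.50535386643381 0.6088036002430227 0.10344973380921274
pivot xy [ 0.58210921 -0.07047008]
137
[[ 0.007 -0.126  0.091  0.058]
 [ 0.004 -0.128  0.091  0.059]
 [-0.    -0.124  0.089  0.055]
 [ 0.001 -0.028  0.148  0.05 ]
 [-0.001 -0.024  0.151  0.051]
 [-0.01  -0.016  0.2    0.087]
 [-0.01  -0.001  0.204  0.082]
 [-0.013 -0.013  0.203  0.088]
 [-0.007 -0.
[... 446 characters left out ...]
0.084]
 [-0.022  0.024  0.201  0.066]
 [-0.027  0.013  0.216  0.084]
 [-0.024  0.024  0.199  0.063]
 [-0.024  0.032  0.19   0.051]
 [-0.027  0.03   0.192  0.054]]
handle 308 [0.51469925 0.35878855 0.08813631]
[ 0.09771319 -0.99521464  0.5146993   0.35878855] [0.50205985 0.30010469 0.08034088] [0.52787798 0.41892265 0.09361091]
((0.5173251628875732, 0.3395499885082245), (0.09448518604040146, 0.15934255719184875), 5.629895210266113)
((0.5174547433853149, 0.3382357060909271), (0.09448518604040146, 0.1567012518644333), 5.629895210266113) [0.46563354 0.25603306 0.00805035] [0.57077159 0.41672495 0.06934638]
up [122 261 123 112  96  92 358 154   3   0]
low [ 96 506  79  34  14  18 145 116   5   0]
```

```bash
cat >> h.py <<'E'
def rel(p,Rt=None,s=None):
    """row numbers to reach TCP position p and rotation Rt (3x3) from now"""
    s=s or manip.sense(); q=R.from_quat(s['ee_rot']); t=q.inv().apply(np.array(p)-s['tool_pos'])/.2
    r=np.zeros(3) if Rt is None else (q.inv()*R.from_matrix(Rt)).as_rotvec()/2
    return t.round(3),r.round(3)
def rz(a): return R.from_euler('z',a)
PIV=np.array([.582,-.070,.106]);YAW=.197
def ch(x,y,h): # trough coords: across, along slope from pivot, normal
    a=np.radians(34); return PIV+rz(YAW).apply([x,y*np.cos(a)-h*np.sin(a),y*np.sin(a)+h*np.cos(a)])
def down(yaw,jaw=1): # tool down, jaws (tool y) along the rotated x axis * jaw
    xx=np.array([0,0,-1.]); yy=rz(yaw).apply([jaw,0,0]); return np.c_[xx,yy,np.cross(xx,yy)]
E
python3 - <<'E'
from h import *
s=manip.sense();print(R.from_quat(s['ee_rot']).as_matrix().round(3))
P=cloud(load('top0'))
a=np.radians(34);V=(P-PIV)@rz(YAW).as_matrix()
al=V[...,1]*np.cos(a)+V[...,2]*np.sin(a); h=-V[...,1]*np.sin(a)+V[...,2]*np.cos(a); la=V[...,0]
m=(h>.036)&(h<.046)&(al>.09)&(al<.2)&(abs(la)<.07)
for sgn in(-1,1):
    k=m&(la*sgn>.035); print(sgn,np.polyfit(al[k],la[k],1),np.median(la[k]),k.sum())
m=(h>.02)&(h<.04)&(al>.2)&(al<.23)&(abs(la)<.04);print('endwall al',np.median(al[m]),h[m].max())
m=(h>.08)&(h<.092)&(abs(la)<.06)&(al>0.02)&(al<.1); print('tab top',np.median(la[m]),np.median(al[m]),m.sum(), np.polyfit(al[m],la[m],1))
for x in (.02,.0,-.012):
    p=ch(x,.058,.062); print(p)
for j in(1,-1): print(j,rel(ch(.02,.058,.12),down(YAW,j)))
E
```

```text
[[-0.     0.263  0.965]
 [-0.001  0.965 -0.263]
 [-1.    -0.001  0.   ]]
-1 [ 0.00475275 -0.05260439] -0.05192413928174566 86
1 [0.00682081 0.05074398] 0.05157060817866865 94
endwall al 0.21522832956560706 0.036037720507641355
tab top -0.01773870397945329 0.05821029960732626 74 [-0.26485244 -0.00247655]
[ 0.59898762 -0.05293067  0.18983352]
[ 0.57937446 -0.05684524  0.18983352]
[ 0.56760656 -0.05919398  0.18983352]
1 (array([-0.033, -2.737,  3.032]), array([0.554, 0.   , 0.001]))
-1 (array([-0.033, -2.737,  3.032]), array([-1.017e+00, -1.000e-03,  0.000e+00]))
```

carry_out:
  rows:
    - {"hand": 0, "travel": [-0.4, -1, 1], "rotation": [0.554, 0, 0]}
    - {"hand": 0, "travel": [-0.4, -1, 1], "rotation": [0.554, 0, 0]}
    - {"hand": 0, "travel": [-0.4, -1, 1], "rotation": [0.554, 0, 0]}
    - {"hand": 0, "travel": [-0.4, -1, 1], "rotation": [0.554, 0, 0]}
    - {"hand": 0, "travel": [-0.4, -1, 1], "rotation": [0.554, 0, 0]}
    - {"hand": 0, "travel": [-0.4, -1, 1], "rotation": [0.554, 0, 0]}
    - {"hand": 0, "travel": [-0.4, -1, 1], "rotation": [0.554, 0, 0]}
    - {"hand": 0, "travel": [-0.4, -1, 1], "rotation": [0.554, 0, 0]}
    - {"hand": 0, "travel": [-0.4, -1, 1], "rotation": [0.554, 0, 0]}
    - {"hand": 0, "travel": [-0.4, -1, 1], "rotation": [0.554, 0, 0]}
    - {"hand": 0, "travel": [-0.4, -1, 1], "rotation": [0.554, 0, 0]}

```text
t: 1.02
tool_pos: [0.3043, 0.3574, 0.3108]
ee_rot: [0.447, 0.547, -0.448, 0.548]
ft_force: [0.5, -0.9, 0.4]
width: 0.0001
```

Run:
```python
from h import *
s=manip.sense();print(s['tool_pos'],R.from_quat(s['ee_rot']).as_matrix().round(3),s['joint_positions'].round(2),s['t'])
print(rel(ch(.03,.058,.12),down(YAW,1)))
```

```text
[0.3042961  0.35738647 0.31077444] [[-0.     0.98   0.2  ]
 [-0.001  0.2   -0.98 ]
 [-1.    -0.001  0.001]] [-1.17  0.06  0.25  1.89 -0.01  1.2  -0.71] 1.0167
(array([0.367, 1.084, 2.466]), array([0.002, 0.001, 0.   ]))
```

carry_out:
  rows:
    - {"hand": 0, "travel": [0, 1, 1], "rotation": [0, 0, 0]}
    - {"hand": 0, "travel": [0, 1, 1], "rotation": [0, 0, 0]}
    - {"hand": 0, "travel": [0, 1, 1], "rotation": [0, 0, 0]}
    - {"hand": 0, "travel": [0, 1, 1], "rotation": [0, 0, 0]}
    - {"hand": 0, "travel": [0, 1, 1], "rotation": [0, 0, 0]}
    - {"hand": 0, "travel": [0, 1, 1], "rotation": [0, 0, 0]}
    - {"hand": 0, "travel": [0, 1, 1], "rotation": [0, 0, 0]}
    - {"hand": 0, "travel": [0, 1, 1], "rotation": [0, 0, 0]}

```text
t: 1.68
tool_pos: [0.5441, 0.1968, 0.3101]
ee_rot: [0.447, 0.546, -0.449, 0.548]
ft_force: [0.2, -0.1, -0.2]
width: -0.0004
```

carry_out:
  rows:
    - {"hand": 0, "travel": [0, 0.1, 1], "rotation": [0, 0, 0]}
    - {"hand": 0, "travel": [0, 0.1, 1], "rotation": [0, 0, 0]}
    - {"hand": 0, "travel": [0, 0.1, 1], "rotation": [0, 0, 0]}
    - {"hand": 0, "travel": [0, 0.1, 1], "rotation": [0, 0, 0]}
    - {"hand": 0, "travel": [0, 0.1, 1], "rotation": [0, 0, 0]}
    - {"hand": 0, "travel": [0, 0.1, 1], "rotation": [0, 0, 0]}

```text
t: 2.18
tool_pos: [0.6042, -0.0033, 0.3107]
ee_rot: [0.447, 0.545, -0.451, 0.548]
ft_force: [0.5, -0.3, -0.2]
width: -0.0001
```

Run:
```python
from h import *
s=manip.sense();print(s['tool_pos'],s['joint_positions'].round(2),s['t'])
for x in(.03,.02,-.01): print(rel(ch(x,.058,.066),down(YAW,1)))
```

```text
[ 0.60419572 -0.00331478  0.31065072] [-0.48  0.35  0.57  1.59 -0.19  1.26  0.31] 2.1833
(array([ 0.589, -0.023,  0.245]), array([-0.001,  0.004,  0.001]))
(array([ 0.589, -0.073,  0.245]), array([-0.001,  0.004,  0.001]))
(array([ 0.59 , -0.223,  0.245]), array([-0.001,  0.004,  0.001]))
```

carry_out:
  rows:
    - {"hand": 0, "travel": [0.1, -0.02, 0.27], "rotation": [0, 0, 0]}
    - {"hand": 0, "travel": [0.2, -0.02, 0.27], "rotation": [0, 0, 0]}
    - {"hand": 0, "travel": [0.4, -0.02, 0.27], "rotation": [0, 0, 0]}
    - {"hand": 0, "travel": [0.6, -0.02, 0.27], "rotation": [0, 0, 0]}
    - {"hand": 0, "travel": [0.6, -0.06, 0.27], "rotation": [0, 0, 0]}
    - {"hand": 0, "travel": [0.6, -0.1, 0.27], "rotation": [0, 0, 0]}
    - {"hand": 0, "travel": [0.6, -0.13, 0.27], "rotation": [0, 0, 0]}
    - {"hand": 0, "travel": [0.6, -0.15, 0.27], "rotation": [0, 0, 0]}
    - {"hand": 0, "travel": [0.6, -0.17, 0.27], "rotation": [0, 0, 0]}
    - {"hand": 0, "travel": [0.6, -0.17, 0.27], "rotation": [0, 0, 0]}

```text
t: 3.02
tool_pos: [0.5817, -0.0638, 0.1929]
ee_rot: [0.447, 0.544, -0.45, 0.549]
ft_force: [1.2, -0.1, 0.9]
width: 0.0002
```

Run:
```python
from h import *
s=manip.sense();print(s['tool_pos'],s['ft_force'],s['t'])
print(rel(ch(-.01,.055,.066),down(YAW,1)))
c=snap('wrist','w1')
```

```text
[ 0.58165737 -0.06383683  0.19290696] [ 1.18191632 -0.14004358  0.87498024] 3.0167
(array([ 0.007, -0.054, -0.013]), array([-0.   ,  0.004, -0.001]))
```

View pics/w1.png

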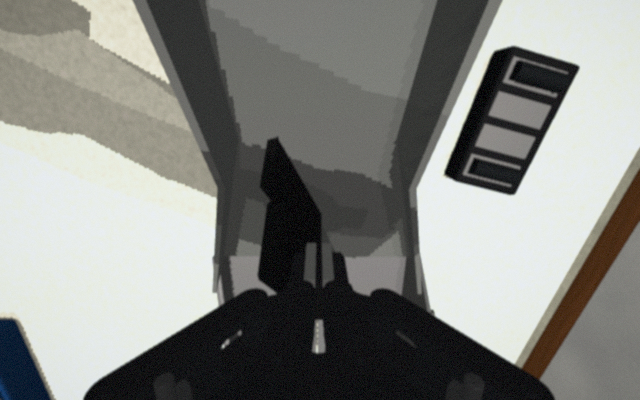

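carry_out:
  rows:
    - {"hand": 0, "travel": [0, -0.03, 0], "rotation": [0, 0, 0]}
    - {"hand": 0, "travel": [0, -0.05, 0], "rotation": [0, 0, 0]}
    - {"hand": 0, "travel": [0, -0.06, 0], "rotation": [0, 0, 0]}
    - {"hand": 0, "travel": [0, -0.07, 0], "rotation": [0, 0, 0]}
    - {"hand": 0, "travel": [0, -0.07, 0], "rotation": [0, 0, 0]}

```text
t: 3.48
tool_pos: [0.5677, -0.0665, 0.1926]
ee_rot: [0.447, 0.544, -0.45, 0.549]
ft_force: [1.2, 0.1, 0.1]
width: 0.0003
```

carry_out:
  rows:
    - {"hand": 0, "travel": [0, -0.02, 0], "rotation": [0, 0, 0]}
    - {"hand": 0, "travel": [0, -0.03, 0], "rotation": [0, 0, 0]}
    - {"hand": 0, "travel": [0, -0.03, 0], "rotation": [0, 0, 0]}

```text
t: 3.73
tool_pos: [0.5645, -0.0661, 0.1934]
ee_rot: [0.448, 0.543, -0.448, 0.551]
ft_force: [20.9, 6.2, -4.8]
width: -0.0
```

carry_out:
  rows:
    - {"hand": 0, "travel": [0, 0.05, 0], "rotation": [0, 0, 0]}
    - {"hand": 0, "travel": [0, 0.15, 0], "rotation": [0, 0, 0]}
    - {"hand": 0, "travel": [-0.3, 0.15, 0], "rotation": [0, 0, 0]}
    - {"hand": 0, "travel": [-0.7, 0.1, -0.2], "rotation": [0, 0, 0]}
    - {"hand": 0, "travel": [-0.9, 0, -0.5], "rotation": [0, 0, 0]}
    - {"hand": 0, "travel": [-0.9, 0, -0.5], "rotation": [0, 0, 0]}
    - {"hand": 0, "travel": [-0.9, 0, -0.5], "rotation": [0, 0, 0]}

```text
t: 4.32
tool_pos: [0.5447, 0.0285, 0.3677]
ee_rot: [0.448, 0.543, -0.448, 0.55]
ft_force: [1.5, 0.6, -0.4]
width: -0.0001
```

Run:
```python
from h import *
P=cloud(snap('top','top1'))
a=np.radians(34);V=(P-PIV)@rz(YAW).as_matrix()
al=V[...,1]*np.cos(a)+V[...,2]*np.sin(a); h=-V[...,1]*np.sin(a)+V[...,2]*np.cos(a); la=V[...,0]
for lo,hi in((.08,.092),(.06,.092)):
    m=(h>lo)&(h<hi)&(abs(la)<.06)&(al>0.02)&(al<.1); print('tab',np.median(la[m]),np.median(al[m]),m.sum(), np.arctan(-np.polyfit(al[m],la[m],1)[0]),np.arctan2(-np.median(la[m]),np.median(al[m])))
s=manip.sense();print(s['tool_pos'],s['ft_force'],s['t'])
# pour test pose: mouth in chute frame (yh horizontal,z), tilt th; grip 10mm behind scoop_grip
def pour(yh,z,th,back=.010,x=0):
    Rs=rz(YAW)*R.from_euler('x',th)
    m=PIV*[1,1,0]+rz(YAW).apply([x,yh,z])
    g=m+Rs.apply([0,.075+back,.077-.019]); return g,Rs.as_matrix()@down(0,1)
print(pour(.13,.25,1.0)[0],rel(*pour(.13,.25,1.0)))
```

```text
tab -0.031305734254040055 0.05167735669489137 82 0.4947364812706208 0.5446675140360159
tab -0.03227506778113386 0.055314964903101324 122 0.5226151860643254 0.5281824157253728
[0.5448322  0.03354353 0.37350157] [1.42045269 5.83736365 9.35351902] 4.3667
[0.55711895 0.05466164 0.35286257] (array([ 0.104,  0.08 , -0.092]), array([ 0.005,  0.503, -0.005]))
```

carry_out:
  rows:
    - {"hand": 0, "travel": [0, 0.08, -0.09], "rotation": [0, 0.5, 0]}
    - {"hand": 0, "travel": [0, 0.08, -0.09], "rotation": [0, 0.5, 0]}
    - {"hand": 0, "travel": [0, 0.08, -0.09], "rotation": [0, 0.5, 0]}
    - {"hand": 0, "travel": [0, 0.08, -0.09], "rotation": [0, 0.5, 0]}
    - {"hand": 0, "travel": [0, 0.08, -0.09], "rotation": [0, 0.5, 0]}
    - {"hand": 0, "travel": [0, 0.08, -0.09], "rotation": [0, 0.5, 0]}
    - {"hand": 0, "travel": [0, 0.08, -0.09], "rotation": [0, 0.5, 0]}
    - {"hand": 0, "travel": [0, 0.08, -0.09], "rotation": [0, 0.5, 0]}
    - {"hand": 0, "travel": [0, 0.08, -0.09], "rotation": [0, 0.5, 0]}
    - {"hand": 0, "travel": [0, 0.08, -0.09], "rotation": [0, 0.5, 0]}

```text
t: 5.2
tool_pos: [0.5569, 0.0533, 0.372]
ee_rot: [0.608, 0.741, -0.177, 0.223]
ft_force: [0.4, 0.3, 0.1]
width: -0.0002
```

Run:
```python
from h import *
s=manip.sense();print(s['tool_pos'],s['joint_positions'].round(2),s['t'])
M=R.from_quat(s['ee_rot']).as_matrix();print(M.round(2))
print('tilt',np.arccos(-M[2,0]))
```

```text
[0.55686945 0.05332591 0.37200569] [-0.08  0.48  0.49  1.59 -0.99  1.8   0.75] 5.2
[[-0.16  0.98  0.12]
 [ 0.82  0.2  -0.53]
 [-0.55  0.01 -0.84]]
tilt 0.9932779735176898
```

Run:
```python
from h import *
print(rel([.53,.2,.38],down(.098)))
```

```text
(array([ 0.603,  0.014, -0.44 ]), array([ 0.049, -0.496,  0.021]))
```

carry_out:
  rows:
    - {"hand": 85, "travel": [0.6, 0.014, -0.45], "rotation": [-0.049, -0.496, 0.005]}
    - {"hand": 85, "travel": [0.6, 0.014, -0.45], "rotation": [0.049, -0.496, 0.021]}
    - {"hand": 85, "travel": [0.6, 0.014, -0.45], "rotation": [0.049, -0.496, 0.021]}
    - {"hand": 85, "travel": [0.6, 0.014, -0.45], "rotation": [0.049, -0.496, 0.021]}
    - {"hand": 85, "travel": [0.6, 0.014, -0.45], "rotation": [0.049, -0.496, 0.021]}
    - {"hand": 85, "travel": [0.6, 0.014, -0.45], "rotation": [0.049, -0.496, 0.021]}
    - {"hand": 85, "travel": [0.6, 0.014, -0.45], "rotation": [0.049, -0.496, 0.021]}
    - {"hand": 85, "travel": [0.6, 0.014, -0.45], "rotation": [0.049, -0.496, 0.021]}
    - {"hand": 85, "travel": [0.6, 0.014, -0.45], "rotation": [0.049, -0.496, 0.021]}
    - {"hand": 85, "travel": [0.6, 0.014, -0.45], "rotation": [0.049, -0.496, 0.021]}

```text
t: 6.03
tool_pos: [0.5292, 0.2046, 0.3835]
ee_rot: [0.474, 0.524, -0.472, 0.527]
ft_force: [0.6, 0.3, 0.4]
width: 0.085
```

Run:
```python
from h import *
s=manip.sense();print(s['tool_pos'],s['t'])
print(rel([.516,.346,.20],down(.098)))
```

```text
[0.52921609 0.20457564 0.38352863] 6.0333
(array([ 0.916,  0.004, -0.712]), array([ 0.004,  0.001, -0.002]))
```

carry_out:
  rows:
    - {"hand": 85, "travel": [0.2, 0.004, -0.2], "rotation": [0.004, 0, 0]}
    - {"hand": 85, "travel": [0.4, 0.004, -0.5], "rotation": [0.004, 0, 0]}
    - {"hand": 85, "travel": [0.6, 0.004, -0.71], "rotation": [0.004, 0, 0]}
    - {"hand": 85, "travel": [0.8, 0.004, -0.71], "rotation": [0.004, 0, 0]}
    - {"hand": 85, "travel": [0.92, 0.004, -0.71], "rotation": [0.004, 0, 0]}
    - {"hand": 85, "travel": [0.92, 0.004, -0.71], "rotation": [0.004, 0, 0]}
    - {"hand": 85, "travel": [0.92, 0.004, -0.71], "rotation": [0.004, 0, 0]}

```text
t: 6.62
tool_pos: [0.5134, 0.347, 0.1946]
ee_rot: [0.473, 0.523, -0.475, 0.526]
ft_force: [0.5, -0.6, -0.3]
width: 0.0849
```

Run:
```python
from h import *
c=snap('wrist','w2');P=cloud(c)
m=(P[...,2]>.08)&(P[...,2]<.1)&(abs(P[...,0]-.513)<.04)&(abs(P[...,1]-.35)<.09)
Q=P[m];print(len(Q),Q.min(0),Q.max(0),cv2.minAreaRect(Q[:,:2].astype(np.float32)))
print(rel([.516,.346,.061],down(.098)),manip.sense()['t'])
```

```text
2406 [0.50164015 0.30134417 0.08133169] [0.52895094 0.42043403 0.09043899] ((0.515593409538269, 0.36089378595352173), (0.017348920926451683, 0.1187874972820282), 5.403067111968994)
(array([ 0.686,  0.002, -0.002]), array([ 0.   ,  0.001, -0.002])) 6.6667
```

View pics/w2.png

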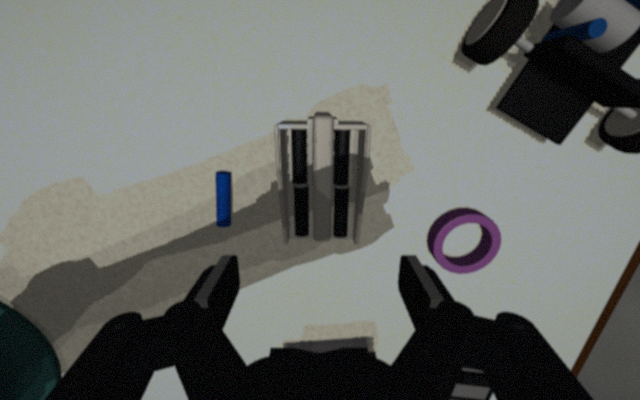

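carry_out:
  newtons: 90
  rows:
    - {"hand": 85, "travel": [0.2, 0.005, 0], "rotation": [0, 0, 0]}
    - {"hand": 85, "travel": [0.4, 0.005, 0], "rotation": [0, 0, 0]}
    - {"hand": 85, "travel": [0.58, 0.005, 0], "rotation": [0, 0, 0]}
    - {"hand": 85, "travel": [0.68, 0.005, 0], "rotation": [0, 0, 0]}
    - {"hand": 85, "travel": [0.68, 0.005, 0], "rotation": [0, 0, 0]}
    - {"hand": 85, "travel": [0.68, 0.005, 0], "rotation": [0, 0, 0]}
    - {"hand": 40, "travel": [0.68, 0.005, 0], "rotation": [0, 0, 0]}
    - {"hand": 25, "travel": [0.68, 0.005, 0], "rotation": [0, 0, 0]}
    - {"hand": 20, "travel": [0.68, 0.005, 0], "rotation": [0, 0, 0]}
    - {"hand": 5, "travel": [0.68, 0.005, 0], "rotation": [0, 0, 0]}
    - {"hand": 5, "travel": [0.68, 0.005, 0], "rotation": [0, 0, 0]}
    - {"hand": 5, "travel": [0.68, 0.005, 0], "rotation": [0, 0, 0]}
    - {"hand": 5, "travel": [0.68, 0.005, 0], "rotation": [0, 0, 0]}

```text
t: 7.75
tool_pos: [0.517, 0.3458, 0.063]
ee_rot: [0.475, 0.523, -0.474, 0.526]
ft_force: [-1.1, -0.3, 9.2]
width: 0.0164
```

carry_out:
  rows:
    - {"hand": 5, "travel": [-0.02, 0, 0], "rotation": [0, 0, 0]}
    - {"hand": 5, "travel": [-0.05, 0, 0], "rotation": [0, -0.01, 0]}
    - {"hand": 5, "travel": [-0.1, 0, 0], "rotation": [0, -0.02, 0]}
    - {"hand": 5, "travel": [-0.15, 0, 0], "rotation": [0, -0.04, 0]}
    - {"hand": 5, "travel": [-0.2, 0, 0], "rotation": [0, -0.06, 0]}
    - {"hand": 5, "travel": [-0.25, 0, 0], "rotation": [0, -0.08, 0]}
    - {"hand": 5, "travel": [-0.3, 0, 0], "rotation": [0, -0.1, 0]}
    - {"hand": 5, "travel": [-0.37, 0, 0], "rotation": [0, -0.11, 0]}
    - {"hand": 5, "travel": [-0.44, 0, 0], "rotation": [0, -0.12, 0]}
    - {"hand": 5, "travel": [-0.52, 0, 0], "rotation": [0, -0.12, 0]}
    - {"hand": 5, "travel": [-0.6, 0, 0], "rotation": [0, -0.12, 0]}
    - {"hand": 5, "travel": [-0.68, 0, 0], "rotation": [0, -0.12, 0]}
    - {"hand": 5, "travel": [-0.76, 0, 0], "rotation": [0, -0.12, 0]}
    - {"hand": 5, "travel": [-0.84, 0, 0], "rotation": [0, -0.12, 0]}
    - {"hand": 5, "travel": [-0.9, 0, 0], "rotation": [0, -0.12, 0]}
    - {"hand": 5, "travel": [-0.95, 0, 0], "rotation": [0, -0.12, 0]}
    - {"hand": 5, "travel": [-0.98, 0, 0], "rotation": [0, -0.12, 0]}
    - {"hand": 5, "travel": [-1, 0, 0], "rotation": [0, -0.12, 0]}
    - {"hand": 5, "travel": [-1, 0, 0], "rotation": [0, -0.12, 0]}

```text
t: 9.33
tool_pos: [0.5162, 0.3463, 0.2633]
ee_rot: [0.415, 0.456, -0.528, 0.584]
ft_force: [0.0, -0.4, -4.1]
width: 0.0165
```

```bash
cat >> h.py <<'E'
def pour(yh,z,th,back=.010,x=0,dh=.058):
    Rs=rz(YAW)*R.from_euler('x',th)
    m=PIV*[1,1,0]+rz(YAW).apply([x,yh,z])
    g=m+Rs.apply([0,.075+back,dh]); return g,Rs.as_matrix()@down(0,1)
E
python3 - <<'E'
from h import *
s=manip.sense();print(s['tool_pos'],s['ft_force'],s['ft_torque'],s['t'])
c=snap('scene','s2')
im=c['image'][80:240,220:420,::-1]; cv2.imwrite('pics/c2.png',cv2.resize(im,None,fx=3.5,fy=3.5,interpolation=cv2.INTER_CUBIC))
print(rel(*pour(.14,.275,-.2)), pour(.14,.275,-.2)[0])
E
```

```text
[0.51616161 0.34627788 0.26332173] [ 5.43215782e-04 -4.33132630e-01 -4.14069867e+00] [ 0.48446267  0.04470103 -0.04415613] 9.3333
(array([-0.029,  0.009,  0.97 ]), array([-0.048,  0.021,  0.009])) [0.53603743 0.16028647 0.31495697]
```

View pics/c2.png

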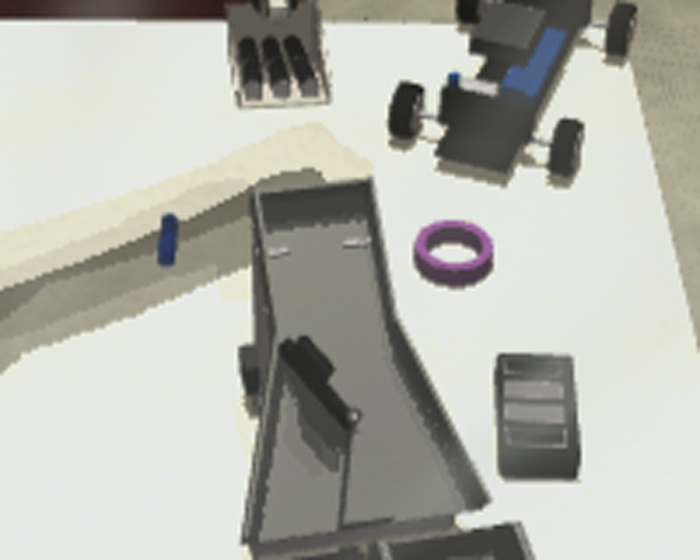

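carry_out:
  rows:
    - {"hand": 5, "travel": [-0.02, 0, 0.02], "rotation": [0, 0, 0]}
    - {"hand": 5, "travel": [-0.06, 0, 0.06], "rotation": [-0.01, 0, 0]}
    - {"hand": 5, "travel": [-0.1, 0, 0.12], "rotation": [-0.02, 0, 0]}
    - {"hand": 5, "travel": [-0.13, 0, 0.18], "rotation": [-0.03, 0, 0]}
    - {"hand": 5, "travel": [-0.15, 0, 0.25], "rotation": [-0.04, 0, 0]}
    - {"hand": 5, "travel": [-0.15, 0.01, 0.32], "rotation": [-0.048, 0, 0]}
    - {"hand": 5, "travel": [-0.15, 0.01, 0.39], "rotation": [-0.048, 0, 0]}
    - {"hand": 5, "travel": [-0.15, 0.01, 0.46], "rotation": [-0.048, 0, 0]}
    - {"hand": 5, "travel": [-0.15, 0.01, 0.53], "rotation": [-0.048, 0, 0]}
    - {"hand": 5, "travel": [-0.15, 0.01, 0.6], "rotation": [-0.048, 0, 0]}
    - {"hand": 5, "travel": [-0.15, 0.01, 0.67], "rotation": [-0.048, 0, 0]}
    - {"hand": 5, "travel": [-0.15, 0.01, 0.74], "rotation": [-0.048, 0, 0]}
    - {"hand": 5, "travel": [-0.14, 0.01, 0.8], "rotation": [-0.048, 0, 0]}
    - {"hand": 5, "travel": [-0.12, 0.01, 0.86], "rotation": [-0.048, 0, 0]}
    - {"hand": 5, "travel": [-0.1, 0.01, 0.91], "rotation": [-0.048, 0, 0]}
    - {"hand": 5, "travel": [-0.08, 0.01, 0.94], "rotation": [-0.048, 0, 0]}
    - {"hand": 5, "travel": [-0.06, 0.01, 0.96], "rotation": [-0.048, 0, 0]}
    - {"hand": 5, "travel": [-0.04, 0.01, 0.97], "rotation": [-0.048, 0, 0]}
    - {"hand": 5, "travel": [-0.03, 0.01, 0.97], "rotation": [-0.048, 0, 0]}
    - {"hand": 5, "travel": [-0.03, 0.01, 0.97], "rotation": [-0.048, 0, 0]}

```text
t: 11.05
tool_pos: [0.536, 0.1607, 0.3145]
ee_rot: [0.386, 0.481, -0.505, 0.604]
ft_force: [-0.3, -0.2, -5.1]
width: 0.0163
```

Run:
```python
from h import *
s=manip.sense();print(s['tool_pos'],s['ft_force'],s['t'])
for n in('top','scene'):
    c=snap(n,n+'3');P=cloud(c)
c=load('scene3');im=c['image'][40:220,220:420,::-1]; cv2.imwrite('pics/c3.png',cv2.resize(im,None,fx=3.3,fy=3.3,interpolation=cv2.INTER_CUBIC))
for y,z,th in((.14,.275,-.24),(.14,.27,0),(.135,.265,.2),(.125,.255,.4),(.12,.245,.6),(.115,.24,.8),(.115,.24,1.0)):
    print(y,z,th,rel(*pour(y,z,th)))
```

```text
[0.53602116 0.16069568 0.31445241] [-0.26003756 -0.16284575 -5.11351014] 11.05
0.14 0.275 -0.24 (array([ 0.018, -0.001, -0.009]), array([0.   , 0.001, 0.01 ]))
0.14 0.27 0 (array([-0.051, -0.002,  0.067]), array([-0.001,  0.121,  0.01 ]))
0.135 0.265 0.2 (array([-0.081, -0.003,  0.168]), array([-0.002,  0.221,  0.01 ]))
0.125 0.255 0.4 (array([-0.063, -0.003,  0.298]), array([-0.003,  0.321,  0.01 ]))
0.12 0.245 0.6 (array([-0.032, -0.002,  0.41 ]), array([-0.004,  0.421,  0.009]))
0.115 0.24 0.8 (array([-0.005, -0.002,  0.531]), array([-0.005,  0.521,  0.009]))
0.115 0.24 1.0 (array([ 0.012, -0.001,  0.632]), array([-0.006,  0.621,  0.009]))
```

View pics/c3.png

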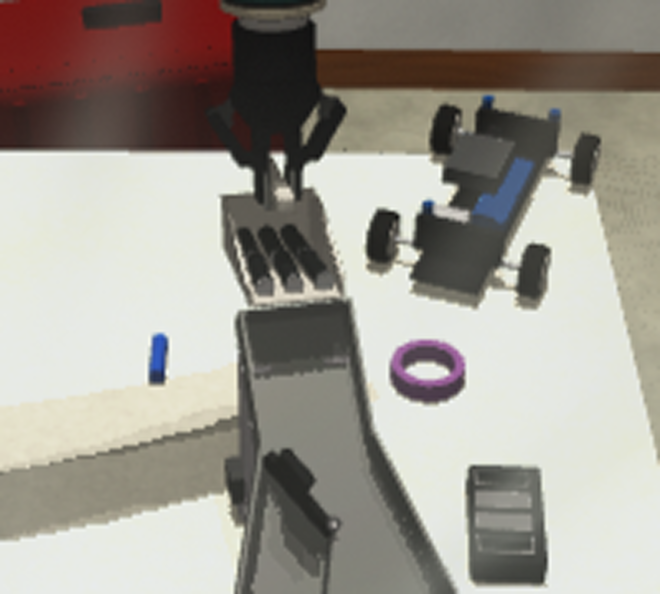

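Run:
```python
from h import *
P=cloud(load('scene3'))
V=(P-PIV*[1,1,0])@rz(YAW).as_matrix()
for u in(298,311,322):
    print(u,[tuple(V[v,u].round(3)) for v in range(124,138,1)])
for v in (126,128): print([tuple(V[v,u].round(3)) for u in (*range(290,300,2),*range(318,330,2))])
```

```text
298 [(np.float64(-0.035), np.float64(0.159), np.float64(0.291)), (np.float64(-0.035), np.float64(0.159), np.float64(0.287)), (np.float64(-0.034), np.float64(0.164), np.float64(0.28)), (np.float64(-0.036), np.float64(0.152), np.float64(0.285)), (np.float64(-0.037), np.float64(0.147), np.float64(0.285)), (np.float64(-0.036), np.float64(0.155), np.float64(0.275)), (np.float64(-0.036), np.float64(0.152), np.float64(0.273)), (np.float64(-0.038), np.float64(0.141), np.float64(0.278)), (np.float64(-0.039), np.float64(0.138), np.float64(0.277)), (np.float64(0.026), np.float64(0.489), np.float64(-0.003)), (np.float64(-0.035), np.float64(0.162), np.float64(0.25)), (np.float64(-0.034), np.float64(0.164), np.float64(0.245)), (np.float64(-0.033), np.float64(0.17), np.float64(0.236)), (np.float64(-0.033), np.float64(0.171), np.float64(0.231))]
311 [(np.float64(0.006), np.float64(0.162), np.float64(0.283)), (np.float64(0.006), np.float64(0.159), np.float64(0.282)), (np.float64(0.006), np.float64(0.16), np.float64(0.277)), (np.float64(0.005), np.float64(0.155), np.float64(0.277)), (np.float64(0.005)
[... 1997 characters left out ...]
at64(0.151), np.float64(0.506), np.float64(0.001))]
[(np.float64(0.0), np.float64(0.526), np.float64(-0.003)), (np.float64(0.008), np.float64(0.526), np.float64(-0.004)), (np.float64(-0.048), np.float64(0.155), np.float64(0.28)), (np.float64(-0.04), np.float64(0.167), np.float64(0.271)), (np.float64(-0.037), np.float64(0.147), np.float64(0.285)), (np.float64(0.026), np.float64(0.152), np.float64(0.273)), (np.float64(0.033), np.float64(0.151), np.float64(0.272)), (np.float64(0.038), np.float64(0.147), np.float64(0.274)), (np.float64(0.131), np.float64(0.493), np.float64(0.003)), (np.float64(0.139), np.float64(0.49), np.float64(0.004)), (np.float64(0.147), np.float64(0.49), np.float64(0.004))]
```

carry_out:
  rows:
    - {"hand": 5, "travel": [-0.02, 0.01, 0.03], "rotation": [0, 0.06, 0.005]}
    - {"hand": 5, "travel": [-0.05, 0.013, 0.067], "rotation": [0, 0.12, 0.01]}
    - {"hand": 5, "travel": [-0.065, 0.013, 0.118], "rotation": [-0.001, 0.17, 0.01]}
    - {"hand": 5, "travel": [-0.08, 0.013, 0.168], "rotation": [-0.002, 0.22, 0.01]}
    - {"hand": 5, "travel": [-0.072, 0.013, 0.235], "rotation": [-0.002, 0.27, 0.01]}
    - {"hand": 5, "travel": [-0.063, 0.013, 0.298], "rotation": [-0.003, 0.32, 0.01]}
    - {"hand": 5, "travel": [-0.048, 0.013, 0.355], "rotation": [-0.003, 0.37, 0.01]}
    - {"hand": 5, "travel": [-0.032, 0.013, 0.41], "rotation": [-0.004, 0.42, 0.009]}
    - {"hand": 5, "travel": [-0.01, 0.013, 0.47], "rotation": [-0.004, 0.47, 0.009]}
    - {"hand": 5, "travel": [0.02, 0.013, 0.525], "rotation": [-0.005, 0.52, 0.009]}
    - {"hand": 5, "travel": [0.02, 0.013, 0.525], "rotation": [-0.005, 0.52, 0.009]}
    - {"hand": 5, "travel": [0.02, 0.013, 0.525], "rotation": [-0.005, 0.52, 0.009]}
    - {"hand": 5, "travel": [0.02, 0.013, 0.525], "rotation": [-0.005, 0.52, 0.009]}
    - {"hand": 5, "travel": [0.02, 0.013, 0.525], "rotation": [-0.005, 0.52, 0.009]}
    - {"hand": 5, "travel": [0.02, 0.013, 0.525], "rotation": [-0.005, 0.52, 0.009]}
    - {"hand": 5, "travel": [0.03, 0.013, 0.575], "rotation": [-0.005, 0.57, 0.009]}
    - {"hand": 5, "travel": [0.035, 0.013, 0.625], "rotation": [-0.005, 0.61, 0.009]}
    - {"hand": 5, "travel": [0.035, 0.013, 0.625], "rotation": [-0.005, 0.61, 0.009]}
    - {"hand": 5, "travel": [0.035, 0.013, 0.625], "rotation": [-0.005, 0.61, 0.009]}
    - {"hand": 5, "travel": [0.035, 0.013, 0.625], "rotation": [-0.005, 0.61, 0.009]}

```text
t: 12.82
tool_pos: [0.5628, 0.0416, 0.3385]
ee_rot: [0.606, 0.739, -0.186, 0.226]
ft_force: [0.4, 0.8, -1.5]
width: 0.0166
```

Run:
```python
from h import *
s=manip.sense();print(s['tool_pos'],s['ft_force'],s['t'],s['joint_positions'].round(2))
c=snap('scene','s4');im=c['image'][60:310,220:420,::-1]; cv2.imwrite('pics/c4.png',cv2.resize(im,None,fx=2.4,fy=2.4,interpolation=cv2.INTER_CUBIC))
```

```text
[0.56281417 0.0416223  0.33845979] [ 0.37322418  0.83583898 -1.46667149] 12.8167 [-0.08  0.52  0.5   1.6  -0.99  1.78  0.8 ]
```

View pics/c4.png

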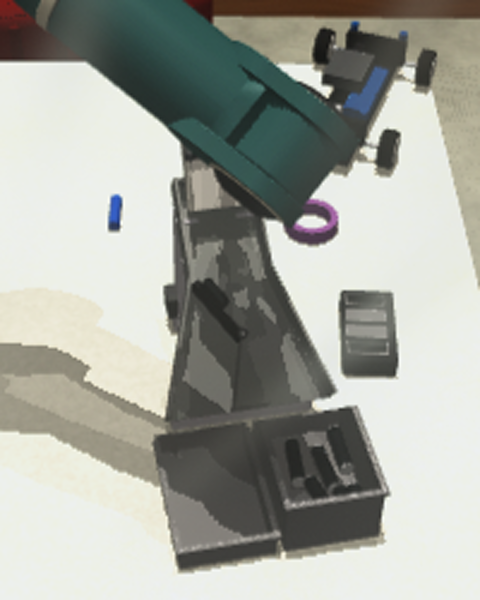

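Run:
```python
from h import *
for y,z,th in((.115,.26,.75),(.13,.28,.5),(.15,.30,.25),(.19,.30,0.)): print(rel(*pour(y,z,th)))
s=manip.sense()
g,M=pour(.19,.30,0.); s2=dict(tool_pos=g,ee_rot=R.from_matrix(M).as_quat())
print(rel([.517,.346,.26],down(.098),s2))
```

```text
(array([ 0.04 , -0.015, -0.157]), array([ 0.   , -0.113, -0.   ]))
(array([ 0.17 , -0.015, -0.314]), array([ 0.   , -0.238, -0.   ]))
(array([ 0.325, -0.015, -0.452]), array([ 0.   , -0.363, -0.   ]))
(array([ 0.615, -0.015, -0.532]), array([ 0.   , -0.488, -0.   ]))
(array([ 0.49 ,  0.088, -0.728]), array([ 0.05,  0.  , -0.  ]))
```

carry_out:
  rows:
    - {"hand": 5, "travel": [0.02, 0, -0.08], "rotation": [0, -0.057, 0]}
    - {"hand": 5, "travel": [0.04, 0, -0.157], "rotation": [0, -0.113, 0]}
    - {"hand": 5, "travel": [0.1, 0, -0.235], "rotation": [0, -0.175, 0]}
    - {"hand": 5, "travel": [0.17, 0, -0.314], "rotation": [0, -0.238, 0]}
    - {"hand": 5, "travel": [0.25, 0, -0.38], "rotation": [0, -0.3, 0]}
    - {"hand": 5, "travel": [0.325, 0, -0.452], "rotation": [0, -0.363, 0]}
    - {"hand": 5, "travel": [0.47, 0, -0.5], "rotation": [0, -0.42, 0]}
    - {"hand": 5, "travel": [0.615, 0, -0.532], "rotation": [0, -0.488, 0]}
    - {"hand": 5, "travel": [0.615, 0, -0.532], "rotation": [0, -0.488, 0]}
    - {"hand": 5, "travel": [0.615, 0, -0.532], "rotation": [0, -0.488, 0]}

```text
t: 13.7
tool_pos: [0.529, 0.2057, 0.3581]
ee_rot: [0.446, 0.549, -0.445, 0.549]
ft_force: [0.6, -1.6, -0.9]
width: 0.0164
```

Run:
```python
from h import *
s=manip.sense();print(s['tool_pos'],s['t']);print(rel([.517,.346,.26],down(.098)))
```

```text
[0.52900788 0.20568138 0.3580636 ] 13.7
(array([ 0.491,  0.085, -0.699]), array([ 0.055, -0.   , -0.001]))
```

carry_out:
  rows:
    - {"hand": 5, "travel": [0, 0.02, -0.15], "rotation": [0.02, 0, 0]}
    - {"hand": 5, "travel": [0.05, 0.04, -0.3], "rotation": [0.04, 0, 0]}
    - {"hand": 5, "travel": [0.1, 0.085, -0.45], "rotation": [0.055, 0, 0]}
    - {"hand": 5, "travel": [0.2, 0.085, -0.6], "rotation": [0.055, 0, 0]}
    - {"hand": 5, "travel": [0.35, 0.085, -0.7], "rotation": [0.055, 0, 0]}
    - {"hand": 5, "travel": [0.5, 0.085, -0.7], "rotation": [0.055, 0, 0]}
    - {"hand": 5, "travel": [0.65, 0.085, -0.7], "rotation": [0.055, 0, 0]}
    - {"hand": 5, "travel": [0.8, 0.085, -0.7], "rotation": [0.055, 0, 0]}
    - {"hand": 5, "travel": [0.95, 0.085, -0.7], "rotation": [0.055, 0, 0]}
    - {"hand": 5, "travel": [1, 0.085, -0.7], "rotation": [0.055, 0, 0]}
    - {"hand": 5, "travel": [1, 0.085, -0.7], "rotation": [0.055, 0, 0]}

```text
t: 14.62
tool_pos: [0.5165, 0.3454, 0.1567]
ee_rot: [0.475, 0.524, -0.476, 0.523]
ft_force: [-0.4, 0.1, -1.6]
width: 0.0166
```

Run:
```python
from h import *
s=manip.sense();print(s['tool_pos'],s['t'],s['ft_force']);print(rel([.517,.346,.063],down(.098)))
c=snap('scene','s5');P=cloud(c)
V=(P-[.518,.336,0])@rz(.098).as_matrix()
# pan underside/mouth height relative to expectations: lowest front lip & back wall top
off=s['tool_pos'][2]-.063
for u in(300,): pass
m=(abs(V[...,0])<.05)&(V[...,1]>-.09)&(V[...,1]<.1)&(V[...,2]>.05)&(V[...,2]<.3)
Q=V[m]; Q[:,2]-=off
f=Q[(Q[:,1]<-.05)&(abs(Q[:,0])<.035)&(Q[:,2]<.03)]; b=Q[(Q[:,1]<.03)&(Q[:,1]>-.07)&(abs(Q[:,0])>.018)&(abs(Q[:,0])<.038)&(Q[:,2]<.025)]
print(len(f),len(b)); 
A=np.c_[b[:,:2],np.ones(len(b))]; print('pan floor z=',np.linalg.lstsq(A,b[:,2],rcond=None)[0], 'y range',b[:,1].min(),b[:,1].max())
im=c['image'][20:310,220:420,::-1]; cv2.imwrite('pics/c5.png',cv2.resize(im,None,fx=2.05,fy=2.05,interpolation=cv2.INTER_CUBIC))
```

```text
[0.5164643  0.34539086 0.15671306] 14.6167 [-0.44247202  0.08647841 -1.61145833]
(array([ 0.469,  0.004, -0.003]), array([-0.001,  0.   ,  0.001]))
5 141
pan floor z= [-0.00425947 -0.00327729  0.00292457] y range -0.06144925158779357 0.026973030303867038
```

View pics/c5.png

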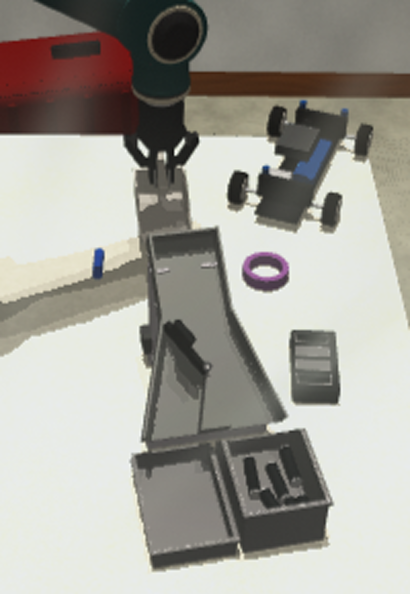

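carry_out:
  rows:
    - {"hand": 5, "travel": [0.1, 0, 0], "rotation": [0, 0, 0]}
    - {"hand": 5, "travel": [0.2, 0, 0], "rotation": [0, 0, 0]}
    - {"hand": 5, "travel": [0.3, 0, 0], "rotation": [0, 0, 0]}
    - {"hand": 5, "travel": [0.38, 0, 0], "rotation": [0, 0, 0]}
    - {"hand": 5, "travel": [0.42, 0, 0], "rotation": [0, 0, 0]}
    - {"hand": 5, "travel": [0.445, 0, 0], "rotation": [0, 0, 0]}
    - {"hand": 5, "travel": [0.457, 0, 0], "rotation": [0, 0, 0]}
    - {"hand": 5, "travel": [0.465, 0, 0], "rotation": [0, 0, 0]}
    - {"hand": 5, "travel": [0.468, 0, 0], "rotation": [0, 0, 0]}
    - {"hand": 5, "travel": [0.468, 0, 0], "rotation": [0, 0, 0]}

```text
t: 15.5
tool_pos: [0.5178, 0.3463, 0.0659]
ee_rot: [0.476, 0.523, -0.474, 0.524]
ft_force: [-0.4, -0.7, -2.4]
width: 0.0168
```

carry_out:
  rows:
    - {"hand": 5, "travel": [0.005, 0, 0], "rotation": [0, 0, 0]}
    - {"hand": 5, "travel": [0.01, 0, 0], "rotation": [0, 0, 0]}
    - {"hand": 5, "travel": [0.014, 0, 0], "rotation": [0, 0, 0]}
    - {"hand": 5, "travel": [0.014, 0, 0], "rotation": [0, 0, 0]}

```text
t: 15.83
tool_pos: [0.5178, 0.3464, 0.0631]
ee_rot: [0.476, 0.524, -0.474, 0.524]
ft_force: [0.1, 0.7, -1.4]
width: 0.0163
```

carry_out:
  rows:
    - {"hand": 5, "travel": [0.003, 0, 0], "rotation": [0, 0, 0]}
    - {"hand": 5, "travel": [0.006, 0, 0], "rotation": [0, 0, 0]}
    - {"hand": 5, "travel": [0.006, 0, 0], "rotation": [0, 0, 0]}

```text
t: 16.08
tool_pos: [0.5179, 0.3464, 0.0629]
ee_rot: [0.476, 0.524, -0.474, 0.523]
ft_force: [-7.1, -3.5, 17.3]
width: 0.0165
```

carry_out:
  rows:
    - {"hand": 5, "travel": [-0.003, 0, 0], "rotation": [0, 0, 0]}
    - {"hand": 22, "travel": [-0.003, 0, 0], "rotation": [0, 0, 0]}
    - {"hand": 35, "travel": [-0.003, 0, 0], "rotation": [0, 0, 0]}
    - {"hand": 60, "travel": [-0.003, 0, 0], "rotation": [0, 0, 0]}
    - {"hand": 60, "travel": [-0.003, 0, 0], "rotation": [0, 0, 0]}
    - {"hand": 60, "travel": [-0.1, 0, 0], "rotation": [0, 0, 0]}
    - {"hand": 60, "travel": [-0.25, 0, 0], "rotation": [0, 0, 0]}
    - {"hand": 60, "travel": [-0.45, 0, 0], "rotation": [0, 0, 0]}
    - {"hand": 60, "travel": [-0.65, 0, 0], "rotation": [0, 0, 0]}
    - {"hand": 60, "travel": [-0.85, 0, 0], "rotation": [0, 0, 0]}
    - {"hand": 60, "travel": [-1, 0, 0], "rotation": [0, 0, 0]}
    - {"hand": 60, "travel": [-1, 0, 0], "rotation": [0, 0, 0]}
    - {"hand": 60, "travel": [-1, 0, 0], "rotation": [0, 0, 0]}

```text
t: 17.17
tool_pos: [0.5181, 0.3464, 0.2646]
ee_rot: [0.477, 0.524, -0.473, 0.524]
ft_force: [0.0, 0.6, -0.7]
width: 0.0604
```

Run:
```python
from h import *
s=manip.sense();print(s['tool_pos'],s['t'])
c=snap('wrist','w6');P=cloud(c)
V=(P-[.518,.336,0])@rz(.098).as_matrix()
m=(abs(V[...,0])<.012)&(V[...,1]>-.06)&(V[...,1]<.11)&(V[...,2]>.07); Q=V[m];A=np.c_[Q[:,:2],np.ones(len(Q))]
print('bar top fit',np.linalg.lstsq(A,Q[:,2],rcond=None)[0],len(Q))
P=cloud(snap('top','top6'))
a=np.radians(34);W=(P-PIV)@rz(YAW).as_matrix()
al=W[...,1]*np.cos(a)+W[...,2]*np.sin(a); h=-W[...,1]*np.sin(a)+W[...,2]*np.cos(a); la=W[...,0]
m=(h>.06)&(h<.092)&(abs(la)<.06)&(al>0.02)&(al<.1); print('flap',np.arctan2(-np.median(la[m]),np.median(al[m])))
P0=cloud(load('top0'))
for n,u,v in [('tape',210,158),('mouse',474,222),('charger',294,147)]:
    d=abs(P-P0)[v-20:v+20,u-28:u+28,2]; print(n,'frac changed',(d>.012).mean().round(3))
c=snap('scene','s6')
a1=cv2.resize(c['image'][215:305,270:400,::-1],(520,360),interpolation=cv2.INTER_CUBIC)
t=cv2.imread('pics/top6.png')[130:250,340:440]; t=cv2.resize(cv2.convertScaleAbs(t,alpha=2.5),(270,324))
cv=np.zeros((590,795,3),np.uint8);cv[:360,:520]=a1;cv[:324,522:792]=t
cv[362:590,:365]=cv2.resize(cv2.imread('pics/w6.png'),(365,228));cv[362:590,370:735]=cv2.resize(c['image'][:,:,::-1],(365,228))
cv2.imwrite('pics/c6.png',cv)
```

```text
[0.51806777 0.34636902 0.26457358] 17.1667
bar top fit [-1.17883163  0.85625884  0.2691057 ] 7102
flap 0.5317551878877422
tape frac changed 0.01
mouse frac changed 0.01
charger frac changed 0.008
```

View pics/c6.png

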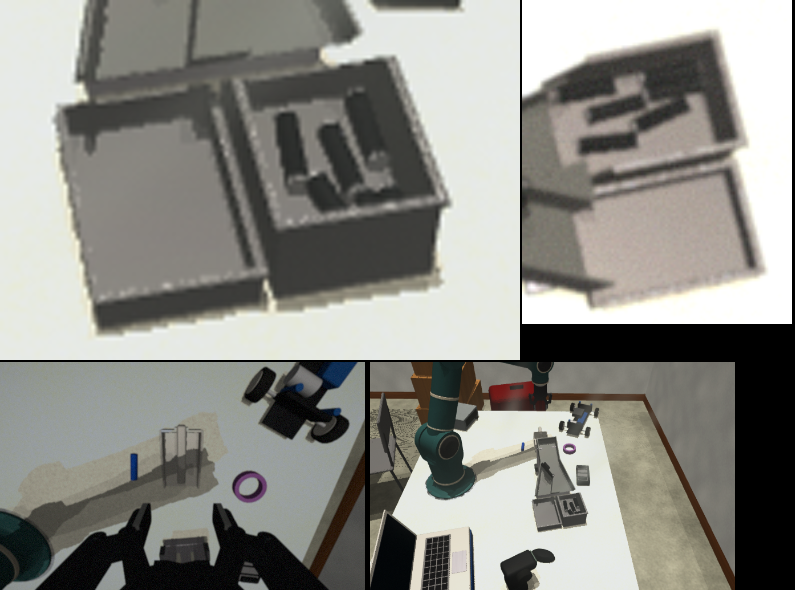

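Run:
```python
from h import *
V=(cloud(load('w6'))-[.518,.336,0])@rz(.098).as_matrix()
m=(abs(V[...,0])<.012)&(V[...,1]>-.06)&(V[...,1]<.11)&(V[...,2]>.07)&(V[...,2]<.1); Q=V[m];A=np.c_[Q[:,:2],np.ones(len(Q))]
print('bar top fit',np.linalg.lstsq(A,Q[:,2],rcond=None)[0],len(Q))
t=load('top6')['image'][138:205,340:425,::-1].astype(float); t=np.clip((t-t.min())*5,0,255).astype(np.uint8)
s=load('s6')['image'][222:300,320:390,::-1].astype(float); s=np.clip((s-10)*2.6,0,255).astype(np.uint8)
cv2.imwrite('pics/c7.png',np.hstack([cv2.resize(t,(420,340),interpolation=cv2.INTER_CUBIC),cv2.resize(s,(340,340),interpolation=cv2.INTER_CUBIC)]))
```

```text
bar top fit [ 0.00389694 -0.00418958  0.08784027] 1584
```

View pics/c7.png

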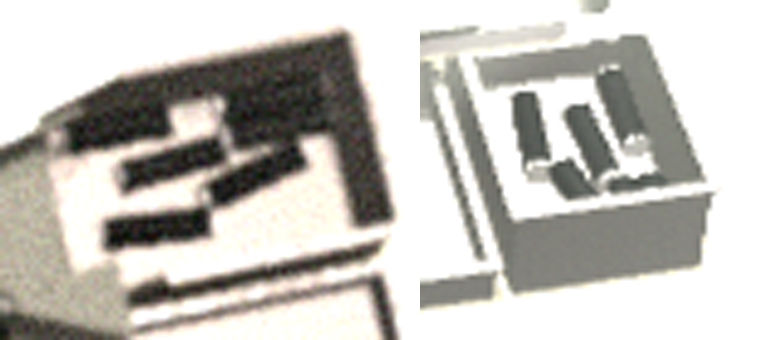

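```bash
python3 -c "
from cell import manip; print(manip.hand_in())"
```

```text
the job is handed in; nothing more can be done
None
```

The job is done and handed in after about 17 s of robot time. I pushed the flap to its +0.55 stop with closed fingers, which opens the +x lane to the deep bin. I then poured the cells from the scoop into the feed and put the empty scoop back flat where it had stood.

The last checks before handing in:
- **Flap:** it measured about 0.53 rad, and during the push the force jumped to 21 N at the stop. It did not move during the pour.
- **Scoop:** the bar is level at about 88 mm (89 mm expected). The wrist view showed the pan empty, and the wrist force fell from about 4–5 N to 1.5 N when the cells went out.
- **Cells:** four lie apart in the deep bin, and a double-width dark patch beside the wall is read as the other two. None show in the shallow tray or the chute, or on the bench. The scene camera alone showed only five, because the bin wall hides the sixth, so the count of six rests on the top view.
- **Tape, mouse, charger:** depth compared with the first picture shows no movement.

No check failed. A first fit of the bar's level was spoiled because it included points on the gripper, so I repeated it without them.

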